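# Hold the bolt head while the nut runner turns

## Task

Press the start button on the grey box fully down and let it come back up: the nut runner starts and the loose bolt goes round with its nut. Then reach down into the narrow channel of the steel bracket, grip the head of the turning bolt firmly between the fingers (not its tight neighbour) and hold it so that it no longer turns. Finish while still gripping it, and leave the brush, the hammer and the wood offcut where they lie.

Things in the scene. Friction and masses are not known exactly. Their poses are not given: they have to be found in the camera images.
- bracket: Fixed fixture: steel U channel open at top and both ends, bolted to an oak block, nut runner behind. Origin on the bench under the channel; x along the bolts to the runner, y along the channel, z up. Channel y -120 to 120 mm; front wall x -34 to -28, back wall x 20 to 26 (48 mm gap), both 115 high, floor 6 thick. Its place and yaw (to 20 degrees) vary; it may be left or right of the button box.
- runner (a point): Middle of the electric nut runner, a lying cylinder of 29 mm radius, its axis 80 mm above the bench at the bracket's y = 50 mm, x 104 to 233 mm. The oak block in front of it spans the bracket's x 26 to 71 mm, y -135 to 135 mm, 118 mm high. This point: bracket x 175, y 50, z 80 mm.
- tight_bolt (a point): Centre of the tight neighbour's head at the bracket's x 0, y -50, z 80 mm: a fixed, like hexagon head in the same gap, which does not turn and is not the one to grip.
- bolt_head: Hexagon steel head of the driven bolt in the gap, at the bracket's x 0, y 50, z 80 mm (origin: its centre); 30 mm across flats, 35 across corners, 16 long. 35 mm below the channel's rim, 28 mm from front wall, 20 from back wall. It turns about its x, the bolt's level axis; at rest two flats face along the channel. Behind it a 24 mm thick round spacer; 45 mm or more free on either side.
- bolt (a joint): Turn of the driven bolt about its own axis, rad: 0 at rest, latched until the button has been pressed; then it grows on its own at about 0.25 to 0.4 rad/s, driven by about 0.15 N m, until held. It does not stop when the button is let go.
- button_box: Fixed grey control box 100 x 80 x 50 mm (x, y, z), origin at the centre of its underside on the bench; its yaw varies. The button is on its top.
- button_top (a point): Centre of the top face of the round start button (diameter 32 mm), which is pressed straight down.
- button (a joint): Travel of the start button, m: 0 up, 0.006 fully down; a spring brings it back, fully down takes about 5 N. The runner starts when it passes about 4.5 mm.
- brush: Loose dusting brush, about 0.2 m long, lying on the bench beside the button box, about 0.12 m to its left: leave alone.
- hammer: Loose hammer, about 0.25 m long, lying across the bench about 0.14 m beyond the button box: leave alone.
- offcut: Loose wood offcut 90 x 55 x 40 mm lying behind the oak block, beside the runner: leave alone.
Things that resemble listed ones, but are neither listed nor needed, are in the scene too. There is more than one size of the button_box; the job needs the largest.

How it is judged:
By the outcome, as a careful person would: the job done as asked, in the order asked, and still so for the second after the job is handed in, while the arm keeps its last pose, push and grip.
It also fails if it takes over 48 s, if anything falls off the work surface, if the arm or the gripper's body presses on something with over 40 N, if the wrist force passes 120 N, or if a joint passes its speed limit or range.

## Robot

A 6-joint arm with a two-finger parallel gripper is mounted at the origin on the work surface. World frame = base frame: x ahead of the robot, y to its left, z up, the work surface at z = 0. Lengths are in m, angles in rad, forces in N, time in s.
With the tool pointing down it reaches from about 0.25 to 0.775 m from the base axis. Payload 4 kg.
Tool frame: the origin (TCP) lies on the centre line of the jaws, within the pads' length; the fingertips stand 8 mm ahead of it and the grasp point (between the pads) lies 11 mm behind it; z points along the fingers, y is the direction in which the jaws open and shut (so a half turn about z gives the same grasp; the last joint's range is limited). The gripper opens to 94 mm and grips with 3 to 60 N. Pads are 16 mm wide; open, the fingers measure 119 mm over their backs; the gripper's body (75 mm by 177 mm) begins 78 mm behind the grasp point.
Start: joints at [-1.433, 0.087, 1.371, -0, 1.684, -0.103], TCP at [0.131, -0.534, 0.214] pointing down, gripper open.
Joint ranges: [-3.1, 3.1], [-0.76, 2.03], [0.27, 2.55], [-1.08, 4.22], [0.17, 2.65], [-2.57, 2.57]. Speed limits (rad/s): [2.79, 2.79, 3.14, 3.14, 3.14, 3.14].

## Interface

Orientations are given as [roll, pitch, yaw] about the fixed x, y, z axes, in that order (R = Rz(yaw) Ry(pitch) Rx(roll)).
In Python, from bench import * gives the robot as it stands.
- The arm moves only by the tool step_arm, never from a script. Its argument "steps" is a list of rows, each an object of numbers: "jaw": the opening, from 0 (shut) to 1 (fully open); "tx", "ty", "tz": the shift along the tool's x, y, z in m; "ax", "ay", "az": the turn, a rotation vector about the tool's x, y, z in rad. In form: [{"jaw": .., "tx": .., "ty": .., "tz": .., "ax": .., "ay": .., "az": ..}, ...]. A call has 1 to 8 rows; each row is the pose to reach, as a shift and turn from the pose measured when the call began, along the tool's axes at that moment; what a row does not reach only later rows make up. A row lasts 1/10 s, in which the tool goes at most 50 mm and 8.59 degrees, less where a joint would pass 70% of its speed; a pose out of reach is approached as far as the arm can. A call with a gripper value outside its range is refused whole. The fingers move at their own pace and stop on an object; the grip force is fixed at half the most. Time passes only in rows, so rows that repeat a pose let the fingers close. It gives the time, the measured TCP pose, the force and the opening at its end, in the units of the state.
- get_obs(): the state, without advancing time (a new reading comes with each control period).
- snapshot(name): name is "scene" or "top"; returns (picture, depth): 420x560x3 uint8, red, green, blue; 420x560 float32, m along the optical axis (not along the pixel's ray), 0 where there is no reading.
- camera_model(name): a dict with "intrinsics" (3x3 intrinsics, pixels), "origin" and "orientation" of the camera in the world. Camera axes: x right, y down, z forward; pixel columns grow to the right and rows downward; lengths in m; the calibration is good to about 2 mm. A picture is of the moment at which its call begins. camera_model takes no time and is no camera call.
- close_job(): hands the job in, once; it reports no verdict.
Trained networks look in the newest picture that a camera, given by its name, has taken for a name from the list of things; names that differ only in an ending like _2 or _b are one class to them, and where a whole thing is asked for, a point or a joint stands for the part that bears it (a point fixed in the world has none). Each returns a list of dicts, best first, with "confidence" (0 to 1); they miss things now and then, are a little off and sometimes report something else, mostly with a low value. They report only what shows in the picture. A call takes as long as a camera call. They do not tell look-alikes from the thing itself.
- silhouettes(camera, query): "pixels" (420x560 bool, what is visible of it) and "rect" ([left, top, right, bottom] in pixels, round what is visible of it).
The state is a dict: "time": time; "joint_positions": joint angles; "qvel": joint speeds; "joint_torque": joint torques, N m; "tool_pos": TCP position; "ee_rot": TCP orientation; "wrist_force": force on the tool from outside, world axes, zero at the start; "wrist_torque": the same for the moment, N m; "width": finger opening in m.
Only numpy, scipy, OpenCV 4.12 (cv2) and the standard library are available. Lean on these libraries where they do the work, as an engineer would, in place of code of your own. Each camera call takes 0.05 s, during which the arm holds its last target. There are 200 camera calls.

## Working session

There is one attempt and no reset: what is moved stays moved. The work goes in short steps, Python scripts to look and compute and a tool call to move; the robot and the scene stay as the last step left them, time stands still between calls to the robot, and variables do not carry over. Pictures are saved under pics/ and viewed, about 8 in all and at most 12, crops included, and the job is handed in when it is done.

Besides the shell and the picture viewer there is one more tool, called after "Request:" by a JSON object that holds its "method" and its "body". step_arm: Moves the arm, as the interface text tells. Its arguments: {"type":"object","properties":{"steps":{"type":"array"}},"required":["steps"]}

```bash
mkdir -p pics; cat > h.py <<'E'
from bench import *
import numpy as np, cv2
from scipy.spatial.transform import Rotation as R
def cam(n):
    c=camera_model(n); K=np.array(c["intrinsics"]); o=np.array(c["origin"]); r=np.array(c["orientation"])
    if r.shape!=(3,3): r=R.from_euler('xyz',r).as_matrix()
    return K,o,r
def cloud(n,d):
    K,o,r=cam(n); v,u=np.mgrid[:420,:560]
    p=np.stack([(u-K[0,2])/K[0,0]*d,(v-K[1,2])/K[1,1]*d,d],-1)
    return p@r.T+o
E
python3 - <<'E'
from h import *
for n in("scene","top"):
    p,d=snapshot(n); np.save(f"pics/{n}0.npy",d); cv2.imwrite(f"pics/{n}0.png",p[...,::-1])
    print(n,camera_model(n))
    W=cloud(n,d); 
    for q in("bracket","button_box","button","bolt_head","runner","brush","hammer","offcut"):
        for s in silhouettes(n,q)[:4]:
            m=s["pixels"]&(d>0); print(q,round(s["confidence"],2),s["rect"],m.sum(),np.median(W[m],0).round(3) if m.any() else "")
print(get_obs())
E
cd pics; python3 -c "
import cv2;a=cv2.imread('scene0.png');b=cv2.imread('top0.png')
cv2.imwrite('s.png',a);cv2.imwrite('t.png',b)"
```

```text
scene {'intrinsics': array([[435.81806385,   0.        , 283.30043042],
       [  0.        , 435.81806385, 208.91122659],
       [  0.        ,   0.        ,   1.        ]]), 'origin': array([1.11414963, 0.30426763, 0.93650358]), 'orientation': array([-2.49759608,  0.01077418,  2.07185087])}
bracket 0.91 [310.0, 197.9, 427.9, 343.0] 8949 [0.596 0.228 0.1  ]
button_box 0.77 [197.4, 157.4, 238.4, 195.9] 1233 [ 0.514 -0.238  0.049]
button_box 0.72 [160.0, 149.3, 192.1, 177.1] 647 [ 0.52  -0.376  0.036]
button 0.55 [211.7, 127.4, 220.2, 132.7] 34 [ 0.373 -0.335  0.053]
button 0.44 [172.9, 145.6, 180.0, 157.6] 62 [ 0.506 -0.386  0.052]
button 0.23 [306.7, 192.6, 430.1, 338.9] 8920 [0.596 0.228 0.1  ]
bolt_head 0.75 [362.4, 245.6, 395.5, 285.4] 255 [0.625 0.253 0.097]
bolt_head 0.7 [244.6, 151.7, 286.3, 206.4] 720 [ 0.465 -0.127  0.018]
runner 0.63 [305.5, 198.6, 428.4, 342.2] 8881 [0.596 0.228 0.1  ]
brush 0.62 [246.0, 153.1, 285.0, 205.0] 710 [ 0.466 -0.127  0.018]
hammer 0.78 [144.6, 205.8, 242.6, 238.7] 1035 [ 0.643 -0.206  0.023]
hammer 0.75 [210.6, 153.0, 225.0, 164.3] 101 [ 0.495 -
[... 1378 characters left out ...]
88.6] 845 [0.66  0.117 0.039]
{'time': 0.9, 'joint_positions': array([-1.43312769e+00,  8.71405056e-02,  1.37067766e+00,  2.76118222e-06,
        1.68358505e+00, -1.03098301e-01]), 'qvel': array([-0.00047003, -0.00098548, -0.00035615,  0.00117211, -0.00107119,
        0.00089186]), 'joint_torque': array([ 1.31546920e-03, -3.40035868e+01, -3.02597344e+01,  7.20195752e-02,
        2.34925293e-02, -1.36841655e-05]), 'tool_pos': array([ 0.13114732, -0.53416389,  0.21354978]), 'ee_rot': array([3.14140394e+00, 1.67675250e-05, 2.40767248e-01]), 'wrist_force': array([-0.49694969,  0.74351425,  0.33366093]), 'wrist_torque': array([ 0.05412842, -0.0444176 , -0.03554535]), 'width': 0.09386106441923862}
```

View pics/scene0.png

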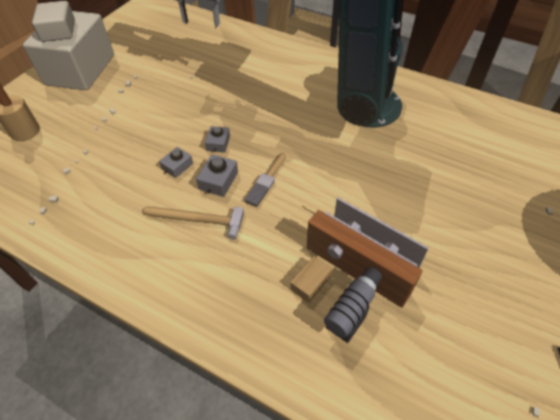

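View pics/top0.png

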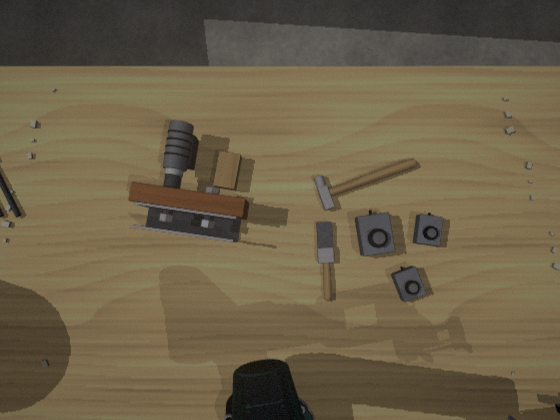

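The scene view shows three similar boxes. In the top view they are at (377,236), largest, (430,231) and (411,287). The bracket is at (188,215), with the runner at (178,150). The head in line with the runner is at (166,215), and the tight one is at (205,222). Next I measure the box and bracket.

```bash
python3 - <<'E'
from h import *
d=np.load("pics/top0.npy"); W=cloud("top",d); img=cv2.imread("pics/top0.png")
def sel(r,lo,hi):
    m=np.zeros(d.shape,bool); l,t,R_,b=r; m[t:b,l:R_]=1
    return m&(d>0)&(W[...,2]>lo)&(W[...,2]<hi)
for n,r in (("big",(355,205,400,260)),("r",(410,205,445,250)),("low",(388,258,428,305))):
    m=sel(r,.02,.2);z=W[m][:,2];print(n,np.histogram(z,bins=np.arange(.02,.09,.005)))
    zt=np.percentile(z,50)
    mt=m&(abs(W[...,2]-zt)<.005);print(' box top rect',zt,cv2.minAreaRect((W[mt][:,:2]*1000).astype(np.float32)))
    mb=m&(W[...,2]>zt+.008);B=W[mb];print(' btn',mb.sum(),B.mean(0),np.median(B[:,2]),B.max(0),B.min(0),cv2.minEnclosingCircle((B[:,:2]*1000).astype(np.float32)))
m=sel((125,170,255,250),.108,.125)
P=(W[m]*1000);print("z",np.histogram(P[:,2],8))
mo=sel((125,170,255,250),.1165,.125)
print("oak",mo.sum(),cv2.minAreaRect(P[P[:,2]>116.5][:,:2].astype(np.float32)))
print("all",cv2.minAreaRect(P[:,:2].astype(np.float32)))
h=sel((140,200,245,245),.085,.103); 
n,l,s,c=cv2.connectedComponentsWithStats(h.astype(np.uint8))
for i in range(1,n):
    if s[i,4]>10: q=W[l==i];print(s[i],q.mean(0),q.max(0),q.min(0))
a=cv2.resize(img[165:255,120:260],None,fx=4,fy=4,interpolation=cv2.INTER_CUBIC);b=cv2.resize(img[205:265,350:450],None,fx=4,fy=4,interpolation=cv2.INTER_CUBIC)
o=np.zeros((600,560,3),np.uint8);o[:360]=a;o[360:,:400]=b;cv2.imwrite("pics/crop1.png",o)
E
```

```text
big (array([ 22,  13,  15,  19,  40, 617, 346,  44, 115,  41, 100,   2,   0]), array([0.02 , 0.025, 0.03 , 0.035, 0.04 , 0.045, 0.05 , 0.055, 0.06 ,
       0.065, 0.07 , 0.075, 0.08 , 0.085]))
 box top rect 0.04977762284015108 ((501.25946044921875, -253.10604858398438), (99.44817352294922, 80.6856460571289), 9.047151565551758)
 btn 290 [ 0.49135306 -0.2537823   0.06604945] 0.06474101084066164 [ 0.51347799 -0.23255617  0.07579257] [ 0.46953484 -0.27772301  0.05778892] ((491.2978210449219, -254.5717010498047), 23.623199462890625)
r (array([ 23,  18, 150, 376,  62,  51,  61,   7,   0,   0,   0,   0,   0]), array([0.02 , 0.025, 0.03 , 0.035, 0.04 , 0.045, 0.05 , 0.055, 0.06 ,
       0.065, 0.07 , 0.075, 0.08 , 0.085]))
 box top rect 0.03673712219348846 ((511.34716796875, -389.9367370605469), (60.551475524902344, 73.53707122802734), 81.43355560302734)
 btn 123 [ 0.50330659 -0.38772449  0.05012924] 0.05062779614388924 [ 0.52125572 -0.37167948  0.05579032] [ 0.48663597 -0.40506455  0.04476336] ((503.98834228515625, -388.7550048828125), 17.353700637817383)
low (array([ 24,  18, 151, 393,  59
[... 470 characters left out ...]
234375), 17.767528533935547)
z (array([ 12,  58, 262, 587, 882, 703, 245,  29]), array([108.03580916, 109.88092901, 111.72604885, 113.57116869,
       115.41628854, 117.26140838, 119.10652822, 120.95164807,
       122.79676791]))
oak 1319 ((550.4641723632812, 204.6269073486328), (268.9950866699219, 103.83949279785156), 81.52294158935547)
all ((550.7447509765625, 204.99725341796875), (270.03863525390625, 105.01038360595703), 81.58653259277344)
[159 209  14  14 133] [0.54380263 0.25512597 0.09100951] [0.56042091 0.27257451 0.09895467] [0.52927758 0.23907797 0.08512545]
[201 215  13  14 131] [0.52945326 0.15629576 0.09130574] [0.54599458 0.17131433 0.10251828] [0.51499858 0.1412713  0.08516071]
```

View pics/crop1.png

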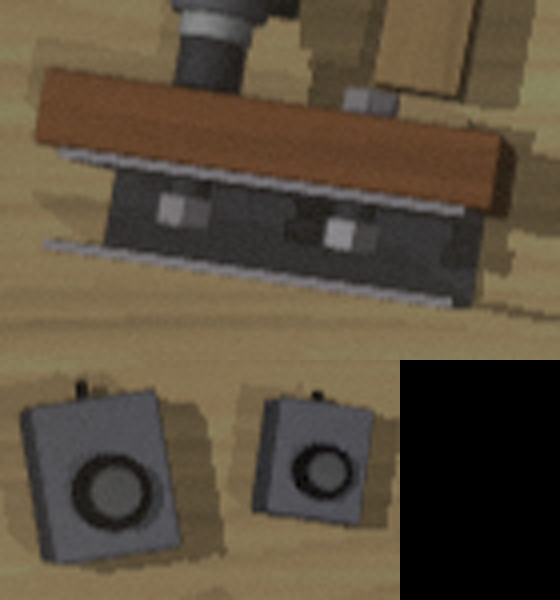

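The crop confirms two things. The box at (377,236) is 99 x 81 mm and 50 mm high, so it is the largest. The driven head is the left one, in line with the runner's chuck. The bracket yaw is about -8.4°, and the driven head is at about (0.540, 0.257). Moving above the button.

Request:
{"method": "step_arm", "body": {"steps": [{"jaw":0,"tx":0.4165,"ty":-0.1867,"tz":0.103},{"jaw":0,"tx":0.4165,"ty":-0.1867,"tz":0.103},{"jaw":0,"tx":0.4165,"ty":-0.1867,"tz":0.103},{"jaw":0,"tx":0.4165,"ty":-0.1867,"tz":0.103},{"jaw":0,"tx":0.4165,"ty":-0.1867,"tz":0.103},{"jaw":0,"tx":0.4165,"ty":-0.1867,"tz":0.103},{"jaw":0,"tx":0.4165,"ty":-0.1867,"tz":0.103},{"jaw":0,"tx":0.4165,"ty":-0.1867,"tz":0.103}]}}

```text
invalid input
```

Request:
{"method": "step_arm", "body": {"steps": [{"jaw":0,"tx":0.4165,"ty":-0.1867,"tz":0.103,"ax":0,"ay":0,"az":0},{"jaw":0,"tx":0.4165,"ty":-0.1867,"tz":0.103,"ax":0,"ay":0,"az":0},{"jaw":0,"tx":0.4165,"ty":-0.1867,"tz":0.103,"ax":0,"ay":0,"az":0},{"jaw":0,"tx":0.4165,"ty":-0.1867,"tz":0.103,"ax":0,"ay":0,"az":0},{"jaw":0,"tx":0.4165,"ty":-0.1867,"tz":0.103,"ax":0,"ay":0,"az":0},{"jaw":0,"tx":0.4165,"ty":-0.1867,"tz":0.103,"ax":0,"ay":0,"az":0},{"jaw":0,"tx":0.4165,"ty":-0.1867,"tz":0.103,"ax":0,"ay":0,"az":0},{"jaw":0,"tx":0.4165,"ty":-0.1867,"tz":0.103,"ax":0,"ay":0,"az":0}]}}

```text
time: 1.7
tool_pos: [0.4403, -0.2929, 0.1253]
ee_rot: [3.141, -0.0, 0.241]
wrist_force: [0.7, -0.9, 0.0]
width: 0.0333
```

Request:
{"method": "step_arm", "body": {"steps": [{"jaw":0,"tx":0.0586,"ty":-0.0262,"tz":0.03,"ax":0,"ay":0,"az":0},{"jaw":0,"tx":0.0586,"ty":-0.0262,"tz":0.03,"ax":0,"ay":0,"az":0},{"jaw":0,"tx":0.0586,"ty":-0.0262,"tz":0.03,"ax":0,"ay":0,"az":0},{"jaw":0,"tx":0.0586,"ty":-0.0262,"tz":0.03,"ax":0,"ay":0,"az":0},{"jaw":0,"tx":0.0586,"ty":-0.0262,"tz":0.03,"ax":0,"ay":0,"az":0}]}}

```text
time: 2.2
tool_pos: [0.4906, -0.2546, 0.0962]
ee_rot: [3.139, -0.001, 0.24]
wrist_force: [0.7, -0.5, -0.3]
width: 0.0004
```

```bash
python3 - <<'E'
from h import *
d=np.load("pics/top0.npy"); W=cloud("top",d)
for t in (.066,.068,.07):
    m=np.zeros(d.shape,bool); m[222:255,360:395]=1; m&=(W[...,2]>t)
    B=W[m];print(m.sum(),B.mean(0),np.median(B[:,2]),cv2.minEnclosingCircle((B[:,:2]*1000).astype(np.float32)))
s,ds=snapshot("scene"); W2=cloud("scene",ds)
cv2.imwrite("pics/c2.png",cv2.resize(s[110:210,170:280,::-1],None,fx=5,fy=5,interpolation=cv2.INTER_CUBIC))
ds0=np.load("pics/scene0.npy");W2=cloud("scene",ds0)
m=np.zeros(d.shape,bool); m[150:185,200:235]=1; m&=(W2[...,2]>.067); print(m.sum(),W2[m].mean(0),np.median(W2[m][:,2]))
E
```

```text
142 [ 0.49109624 -0.24397399  0.11449026] 0.0712914013444591 ((487.91351318359375, -143.3260040283203), 126.63671112060547)
133 [ 0.49085639 -0.24384475  0.11769652] 0.07142409842418052 ((487.91351318359375, -143.3260040283203), 126.63671112060547)
108 [ 0.49037556 -0.24154324  0.12893399] 0.07176713403054358 ((487.91351318359375, -143.3260040283203), 126.63671112060547)
92 [ 0.55353912 -0.19684347  0.1564225 ] 0.07219604485489783
```

View pics/c2.png

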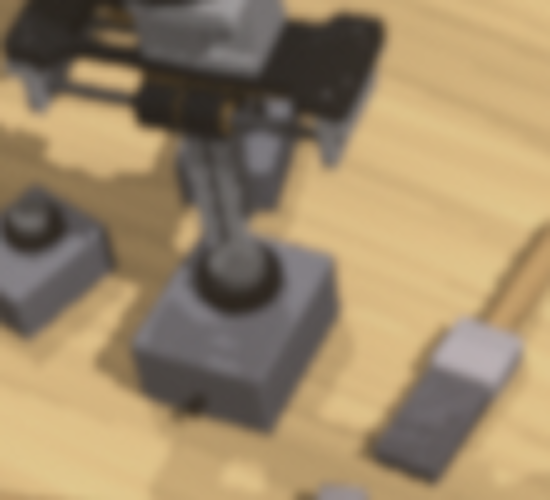

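The closed fingers are centred over the big box's button, at about (240,262) in the crop. Pressing in small steps.

Request:
{"method": "step_arm", "body": {"steps": [{"jaw":0,"tx":0,"ty":0,"tz":0.013,"ax":0,"ay":0,"az":0},{"jaw":0,"tx":0,"ty":0,"tz":0.016,"ax":0,"ay":0,"az":0},{"jaw":0,"tx":0,"ty":0,"tz":0.019,"ax":0,"ay":0,"az":0},{"jaw":0,"tx":0,"ty":0,"tz":0.021,"ax":0,"ay":0,"az":0},{"jaw":0,"tx":0,"ty":0,"tz":0.021,"ax":0,"ay":0,"az":0}]}}

```text
time: 2.75
tool_pos: [0.49, -0.2555, 0.0756]
ee_rot: [3.138, 0.0, 0.239]
wrist_force: [-3.0, -1.8, 4.8]
width: 0.0005
```

Request:
{"method": "step_arm", "body": {"steps": [{"jaw":0,"tx":0,"ty":0,"tz":0.001,"ax":0,"ay":0,"az":0},{"jaw":0,"tx":0,"ty":0,"tz":0.002,"ax":0,"ay":0,"az":0},{"jaw":0,"tx":0,"ty":0,"tz":0.003,"ax":0,"ay":0,"az":0},{"jaw":0,"tx":0,"ty":0,"tz":0.003,"ax":0,"ay":0,"az":0}]}}

```text
time: 3.15
tool_pos: [0.4901, -0.2555, 0.0742]
ee_rot: [3.138, -0.0, 0.239]
wrist_force: [-4.3, 0.6, 9.9]
width: 0.0007
```

The force of 9.9 N is well above the 5 N spring, so the button has bottomed out. Releasing it and moving above the bracket.

Request:
{"method": "step_arm", "body": {"steps": [{"jaw":0,"tx":0,"ty":0,"tz":-0.04,"ax":0,"ay":0,"az":0},{"jaw":0,"tx":0,"ty":0,"tz":-0.09,"ax":0,"ay":0,"az":0},{"jaw":1,"tx":0,"ty":0,"tz":-0.146,"ax":0,"ay":0,"az":0},{"jaw":1,"tx":0.017,"ty":-0.049,"tz":-0.146,"ax":0,"ay":0,"az":0.1},{"jaw":1,"tx":0.034,"ty":-0.097,"tz":-0.146,"ax":0,"ay":0,"az":0.2},{"jaw":1,"tx":0.051,"ty":-0.146,"tz":-0.146,"ax":0,"ay":0,"az":0.3},{"jaw":1,"tx":0.068,"ty":-0.194,"tz":-0.146,"ax":0,"ay":0,"az":0.386},{"jaw":1,"tx":0.085,"ty":-0.243,"tz":-0.146,"ax":0,"ay":0,"az":0.386}]}}

```text
time: 3.95
tool_pos: [0.5145, -0.0037, 0.2187]
ee_rot: [3.14, -0.002, -0.148]
wrist_force: [0.8, -1.4, 0.1]
width: 0.0447
```

```bash
cat > go.py <<'E'
from h import *
import sys
t=np.array([float(x) for x in sys.argv[1:4]]); yaw=float(sys.argv[4])
o=get_obs(); Rm=R.from_euler('xyz',o["ee_rot"]); Rt=R.from_euler('xyz',[np.pi,0,yaw])
print(o["tool_pos"].round(4),o["ee_rot"].round(4),"shift",Rm.inv().apply(t-o["tool_pos"]).round(4),"turn",(Rm.inv()*Rt).as_rotvec().round(4),o["joint_positions"].round(2))
E
python3 go.py .5397 .2572 .17 -.1468
python3 - <<'E'
from h import *
p,d=snapshot("top"); W=cloud("top",d); cv2.imwrite("pics/top1.png",p[...,::-1]); np.save("pics/top1.npy",d)
m=np.zeros(d.shape,bool); m[222:255,360:395]=1; m&=(W[...,2]>.068)&(W[...,2]<.09); print(m.sum(),np.median(W[m],0))
a=p[165:255,120:260,::-1];o=np.load("pics/top0.npy")
b=cv2.imread("pics/top0.png")[165:255,120:260]
cv2.imwrite("pics/c3.png",cv2.resize(np.vstack([b,a]),None,fx=3.3,fy=3.3,interpolation=cv2.INTER_CUBIC))
E
```

```text
[ 0.5145 -0.0037  0.2187] [ 3.1399e+00 -2.3000e-03 -1.4810e-01] shift [-0.0137 -0.2619  0.0482] turn [ 0.0017 -0.0023 -0.0014] [-0.12  0.01  1.45 -0.    1.69  1.6 ]
126 [ 0.49135985 -0.25485714  0.07146693]
```

View pics/c3.png

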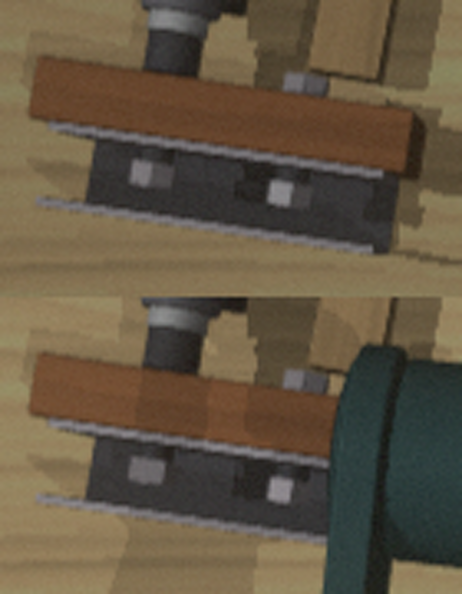

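The lower crop shows the driven head, now at (148,470), with changed facets, so it is turning. The tight one at (281,488) is unchanged. The button is back up at z = 0.0715. The arm isn't blocking the view here, so I'll time the turn from the camera and close with the flats aligned.

```bash
python3 - <<'E'
from h import *
D=np.load("pics/top0.npy")
T=[];P=[]
for i in range(110):
    T.append(get_obs()["time"]); p,d=snapshot("top"); P.append(p[204:226,154:186].astype(float).mean(-1))
np.savez("pics/seq.npz",T=T,P=P)
T=np.array(T);P=np.array(P); ref=cv2.imread("pics/top0.png")[204:226,154:186].astype(float).mean(-1)
# left/right halves of head (box rows 209-222, cols 159-172)
for i in range(0,110,4):
    q=P[i:i+4].mean(0)
    print(T[i].round(2),q[6:13,5:19].mean(0).round(0).astype(int).tolist(), np.abs(q-ref)[5:14,5:19].mean().round(1))
print("ref",ref[6:13,5:19].mean(0).round(0).astype(int).tolist())
E
```

```text
4.0 [69, 82, 81, 78, 78, 78, 77, 72, 68, 66, 60, 48, 40, 43] 8.7
4.2 [70, 83, 82, 77, 73, 75, 74, 70, 65, 63, 57, 52, 39, 42] 8.8
4.4 [70, 84, 82, 79, 78, 72, 72, 68, 64, 60, 56, 53, 42, 42] 8.1
4.6 [69, 84, 83, 79, 79, 70, 70, 65, 62, 58, 54, 51, 46, 41] 7.2
4.8 [68, 85, 84, 80, 82, 79, 69, 63, 60, 57, 53, 50, 47, 42] 5.9
5.0 [63, 86, 84, 81, 83, 82, 70, 63, 59, 55, 51, 49, 45, 45] 4.3
5.2 [63, 86, 88, 85, 85, 86, 81, 62, 57, 53, 50, 47, 44, 47] 3.6
5.4 [61, 86, 94, 89, 90, 89, 87, 71, 54, 51, 48, 46, 42, 47] 5.9
5.6 [60, 81, 97, 92, 94, 92, 90, 83, 56, 51, 47, 45, 41, 46] 8.5
5.8 [58, 77, 97, 92, 94, 92, 90, 84, 67, 49, 46, 44, 41, 44] 9.2
6.0 [59, 77, 90, 88, 90, 88, 86, 82, 75, 50, 46, 42, 40, 44] 8.4
6.2 [60, 77, 83, 83, 83, 84, 82, 78, 73, 61, 45, 42, 40, 44] 6.9
6.4 [63, 80, 81, 80, 81, 81, 80, 76, 72, 66, 47, 41, 40, 44] 8.0
6.6 [66, 80, 80, 78, 80, 81, 79, 75, 71, 68, 54, 41, 40, 44] 8.2
6.8 [68, 82, 82, 78, 79, 79, 78, 73, 70, 67, 60, 44, 40, 43] 8.9
7.0 [70, 82, 82, 78, 77, 77, 75, 71, 68, 64, 58, 49, 39, 42] 8.6
7.2 [70, 83, 83, 78, 74, 75, 73, 69, 65, 62, 58, 53, 40, 43] 8.7
7.4 [69, 84, 83, 80, 79, 70, 71, 67, 64, 60, 55, 53, 43, 41] 7.6
7.6 [69, 85, 84, 80, 82, 73, 69, 65, 62, 58, 54, 51, 46, 42] 6.9
7.8 [66, 85, 84, 81, 83, 80, 67, 63, 60, 57, 53, 50, 47, 44] 5.2
8.0 [64, 86, 86, 82, 84, 83, 74, 62, 58, 56, 52, 49, 44, 46] 4.1
8.2 [62, 87, 90, 85, 88, 87, 82, 62, 57, 54, 49, 48, 44, 46] 3.9
8.4 [61, 86, 95, 89, 92, 91, 88, 72, 54, 51, 48, 45, 43, 45] 6.4
8.6 [59, 80, 99, 93, 94, 93, 91, 84, 57, 50, 47, 44, 42, 45] 8.9
8.8 [58, 77, 97, 92, 94, 93, 90, 85, 69, 50, 46, 43, 41, 45] 9.5
9.0 [59, 77, 90, 88, 89, 89, 86, 82, 76, 51, 46, 43, 40, 44] 8.4
9.2 [60, 78, 84, 84, 84, 84, 83, 78, 74, 60, 45, 42, 40, 44] 7.1
9.4 [62, 79, 81, 81, 82, 83, 81, 77, 72, 67, 46, 42, 40, 44] 8.0
ref [57, 81, 84, 80, 84, 83, 81, 64, 60, 58, 52, 50, 44, 46]
```

The period per 60° is about 2.96 s, with alignment at t≈5.22 and 8.18, so the next ones are ≈11.14, 14.1 and 17.06. Moving above the head.

Request:
{"method": "step_arm", "body": {"steps": [{"jaw":0.7,"tx":-0.0137,"ty":-0.262,"tz":0.048,"ax":0.0017,"ay":-0.0023,"az":0},{"jaw":0.7,"tx":-0.0137,"ty":-0.262,"tz":0.048,"ax":0.0017,"ay":-0.0023,"az":0},{"jaw":0.7,"tx":-0.0137,"ty":-0.262,"tz":0.048,"ax":0.0017,"ay":-0.0023,"az":0},{"jaw":0.7,"tx":-0.0137,"ty":-0.262,"tz":0.048,"ax":0.0017,"ay":-0.0023,"az":0},{"jaw":0.7,"tx":-0.0137,"ty":-0.262,"tz":0.048,"ax":0.0017,"ay":-0.0023,"az":0},{"jaw":0.7,"tx":-0.0137,"ty":-0.262,"tz":0.048,"ax":0.0017,"ay":-0.0023,"az":0},{"jaw":0.7,"tx":-0.0137,"ty":-0.262,"tz":0.048,"ax":0.0017,"ay":-0.0023,"az":0},{"jaw":0.7,"tx":-0.0137,"ty":-0.262,"tz":0.048,"ax":0.0017,"ay":-0.0023,"az":0}]}}

```text
time: 10.3
tool_pos: [0.5394, 0.2536, 0.1705]
ee_rot: [3.139, 0.0, -0.147]
wrist_force: [-0.1, -0.1, 0.9]
width: 0.0662
```

```bash
python3 go.py .5397 .2572 .069 -.1468
python3 - <<'E'
from h import *
D=np.load("pics/top0.npy");W=cloud("top",D);P=W[170:250,125:255].reshape(-1,3)
# wall profile in bracket frame
y=-np.deg2rad(8.41);o=np.array([.5324,.2077]);c,s=np.cos(y),np.sin(y)
q=P[:,:2]-o; b=np.c_[q@[c,s],q@[-s,c]]*1000
m=(P[:,2]>.109)&(P[:,2]<.125)&(abs(b[:,1])<115)&(b[:,0]<10); print("front wall x by y",[(yy,np.median(b[m&(abs(b[:,1]-yy)<30),0]).round(1)) for yy in(-90,-30,30,90)])
for yy in(-50,50):
    h=(P[:,2]>.075)&(P[:,2]<.1)&(abs(b[:,1]-yy)<20)&(abs(b[:,0])<19); B=b[h]; print(yy,h.sum(),np.percentile(B,[3,97],axis=0).round(1))
p,d=snapshot("scene"); cv2.imwrite("pics/c4.png",cv2.resize(p[150:320,290:440,::-1],None,fx=3.5,fy=3.5,interpolation=cv2.INTER_CUBIC))
E
```

```text
[0.5394 0.2536 0.1705] [ 3.1387e+00  4.0000e-04 -1.4740e-01] shift [-0.0002 -0.0039  0.1015] turn [ 0.0029  0.0004 -0.0006] [ 0.35  0.2   1.33 -0.    1.62  2.06]
front wall x by y [(-90, np.float64(-30.9)), (-30, np.float64(-31.0)), (30, np.float64(-30.9)), (90, np.float64(-30.8))]
-50 141 [[ -8.3 -65.1]
 [ 18.  -38.1]]
50 144 [[-8.4 35. ]
 [17.8 62.7]]
```

View pics/c4.png

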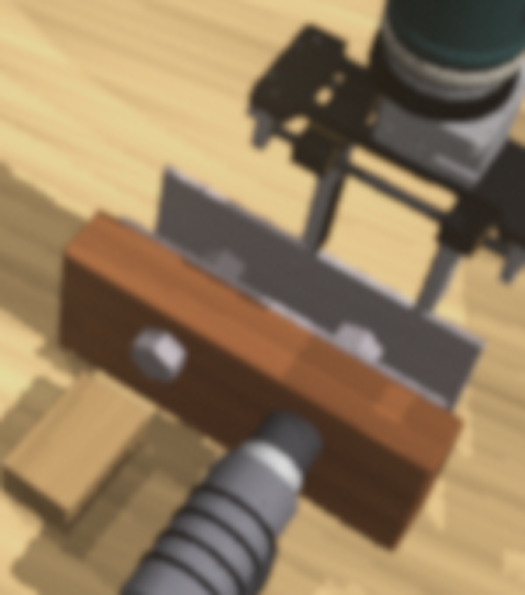

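The scene crop shows the open fingers straddling the driven head (355,345), in line with the runner. The wall and head offsets agree with the model to about 1 mm. Descending.

Request:
{"method": "step_arm", "body": {"steps": [{"jaw":0.65,"tx":0,"ty":-0.003,"tz":0.01,"ax":0.003,"ay":0,"az":0},{"jaw":0.65,"tx":0,"ty":-0.003,"tz":0.03,"ax":0.003,"ay":0,"az":0},{"jaw":0.65,"tx":0,"ty":-0.003,"tz":0.05,"ax":0.003,"ay":0,"az":0},{"jaw":0.6,"tx":0,"ty":-0.003,"tz":0.07,"ax":0.003,"ay":0,"az":0},{"jaw":0.6,"tx":0,"ty":-0.003,"tz":0.09,"ax":0.003,"ay":0,"az":0},{"jaw":0.55,"tx":0,"ty":-0.003,"tz":0.1015,"ax":0.003,"ay":0,"az":0},{"jaw":0.5,"tx":0,"ty":-0.003,"tz":0.1015,"ax":0.003,"ay":0,"az":0},{"jaw":0.5,"tx":0,"ty":-0.003,"tz":0.1015,"ax":0.003,"ay":0,"az":0}]}}

```text
time: 11.15
tool_pos: [0.5405, 0.2552, 0.07]
ee_rot: [-3.141, -0.001, -0.15]
wrist_force: [-0.9, 0.2, 0.6]
width: 0.0471
```

```bash
python3 go.py .5397 .2565 .069 -.1468; python3 -c "
from h import *
o=get_obs();print(o['time'],o['wrist_force'],o['wrist_torque'],o['width'])"
```

```text
[0.5405 0.2552 0.07  ] [-3.1406e+00 -1.0000e-03 -1.4960e-01] shift [-0.001  -0.0011  0.001 ] turn [-0.001  -0.001  -0.0028] [0.35 0.26 1.46 0.   1.42 2.07]
11.15 [-0.93519069  0.23093246  0.6305589 ] [-0.00034684 -0.02941512 -0.03721814] 0.04705664543328914
```

Request:
{"method": "step_arm", "body": {"steps": [{"jaw":0.47,"tx":-0.001,"ty":-0.001,"tz":0.001,"ax":0,"ay":0,"az":-0.003},{"jaw":0.47,"tx":-0.001,"ty":-0.001,"tz":0.001,"ax":0,"ay":0,"az":-0.003},{"jaw":0.47,"tx":-0.001,"ty":-0.001,"tz":0.001,"ax":0,"ay":0,"az":-0.003},{"jaw":0.47,"tx":-0.001,"ty":-0.001,"tz":0.001,"ax":0,"ay":0,"az":-0.003},{"jaw":0.47,"tx":-0.001,"ty":-0.001,"tz":0.001,"ax":0,"ay":0,"az":-0.003},{"jaw":0.47,"tx":-0.001,"ty":-0.001,"tz":0.001,"ax":0,"ay":0,"az":-0.003},{"jaw":0.47,"tx":-0.001,"ty":-0.001,"tz":0.001,"ax":0,"ay":0,"az":-0.003},{"jaw":0.47,"tx":-0.001,"ty":-0.001,"tz":0.001,"ax":0,"ay":0,"az":-0.003}]}}

```text
time: 11.95
tool_pos: [0.5396, 0.2564, 0.0689]
ee_rot: [-3.141, -0.001, -0.147]
wrist_force: [1.2, -0.4, -0.4]
width: 0.0442
```

Request:
{"method": "step_arm", "body": {"steps": [{"jaw":0.47,"tx":0,"ty":0,"tz":0,"ax":0,"ay":0,"az":0},{"jaw":0.47,"tx":0,"ty":0,"tz":0,"ax":0,"ay":0,"az":0},{"jaw":0.47,"tx":0,"ty":0,"tz":0,"ax":0,"ay":0,"az":0},{"jaw":0.47,"tx":0,"ty":0,"tz":0,"ax":0,"ay":0,"az":0},{"jaw":0.47,"tx":0,"ty":0,"tz":0,"ax":0,"ay":0,"az":0},{"jaw":0.47,"tx":0,"ty":0,"tz":0,"ax":0,"ay":0,"az":0},{"jaw":0.47,"tx":0,"ty":0,"tz":0,"ax":0,"ay":0,"az":0},{"jaw":0.47,"tx":0,"ty":0,"tz":0,"ax":0,"ay":0,"az":0}]}}

```text
time: 12.75
tool_pos: [0.5396, 0.2564, 0.0689]
ee_rot: [-3.141, -0.001, -0.147]
wrist_force: [-0.2, -0.7, -0.1]
width: 0.0443
```

Request:
{"method": "step_arm", "body": {"steps": [{"jaw":0.45,"tx":0,"ty":0,"tz":0,"ax":0,"ay":0,"az":0},{"jaw":0.45,"tx":0,"ty":0,"tz":0,"ax":0,"ay":0,"az":0},{"jaw":0.45,"tx":0,"ty":0,"tz":0,"ax":0,"ay":0,"az":0},{"jaw":0.45,"tx":0,"ty":0,"tz":0,"ax":0,"ay":0,"az":0},{"jaw":0.45,"tx":0,"ty":0,"tz":0,"ax":0,"ay":0,"az":0},{"jaw":0.45,"tx":0,"ty":0,"tz":0,"ax":0,"ay":0,"az":0}]}}

```text
time: 13.35
tool_pos: [0.5396, 0.2564, 0.0689]
ee_rot: [-3.141, -0.001, -0.147]
wrist_force: [0.6, -0.1, 0.5]
width: 0.0422
```

Waiting 0.4 s, then closing near t = 14.0.

Request:
{"method": "step_arm", "body": {"steps": [{"jaw":0.42,"tx":0,"ty":0,"tz":0,"ax":0,"ay":0,"az":0},{"jaw":0.42,"tx":0,"ty":0,"tz":0,"ax":0,"ay":0,"az":0},{"jaw":0.42,"tx":0,"ty":0,"tz":0,"ax":0,"ay":0,"az":0},{"jaw":0.42,"tx":0,"ty":0,"tz":0,"ax":0,"ay":0,"az":0},{"jaw":0.42,"tx":0,"ty":0,"tz":0,"ax":0,"ay":0,"az":0},{"jaw":0,"tx":0,"ty":0,"tz":0,"ax":0,"ay":0,"az":0},{"jaw":0,"tx":0,"ty":0,"tz":0,"ax":0,"ay":0,"az":0},{"jaw":0,"tx":0,"ty":0,"tz":0,"ax":0,"ay":0,"az":0}]}}

```text
time: 14.15
tool_pos: [0.5401, 0.2594, 0.0695]
ee_rot: [-3.134, -0.002, -0.146]
wrist_force: [0.1, 5.9, -1.7]
width: 0.0303
```

Request:
{"method": "step_arm", "body": {"steps": [{"jaw":0,"tx":0,"ty":0,"tz":0,"ax":0,"ay":0,"az":0},{"jaw":0,"tx":0,"ty":0,"tz":0,"ax":0,"ay":0,"az":0},{"jaw":0,"tx":0,"ty":0,"tz":0,"ax":0,"ay":0,"az":0},{"jaw":0,"tx":0,"ty":0,"tz":0,"ax":0,"ay":0,"az":0}]}}

```text
time: 14.55
tool_pos: [0.5401, 0.2595, 0.0695]
ee_rot: [-3.134, -0.002, -0.146]
wrist_force: [0.8, 0.4, -0.4]
width: 0.0298
```

```bash
python3 - <<'E'
from h import *
L=[]
for i in range(40):
    o=get_obs(); p,d=snapshot("scene"); L.append(p.astype(float))
    if i%8==0 or i==39: print(o["time"],o["width"],o["wrist_force"].round(1),o["wrist_torque"].round(2),o["tool_pos"].round(4))
a,b=np.mean(L[:8],0),np.mean(L[-8:],0); diff=np.abs(a-b).mean(-1); print("diff max",diff.max().round(1), "runner area",diff[230:345,300:430].max().round(1))
cv2.imwrite("pics/c5.png",cv2.resize(b[150:320,290:440,::-1].astype(np.uint8),None,fx=3.5,fy=3.5,interpolation=cv2.INTER_CUBIC))
p,_=snapshot("top"); 
a=cv2.imread("pics/top0.png").astype(float);print("loose moved?",[np.abs(cv2.blur(a,(5,5))-cv2.blur(p[...,::-1].astype(float),(5,5)))[t:b_,l:r].mean().round(1) for l,t,r,b_ in((312,157,416,212),(318,220,334,303),(216,151,244,188))])
E
```

```text
14.55 0.029838339671602036 [ 0.8  0.4 -0.4] [ 0.35 -0.05  0.  ] [0.5401 0.2595 0.0695]
14.95 0.030175641343227554 [ 0.5  1.3 -1.1] [ 0.29 -0.05 -0.06] [0.5401 0.2594 0.0695]
15.35 0.029915957340110717 [ 0.4  1.6 -1.2] [ 0.41 -0.04 -0.11] [0.5401 0.2595 0.0695]
15.75 0.03004369506455365 [ 0.5  1.2 -0.1] [ 0.48 -0.05 -0.01] [0.5401 0.2594 0.0695]
16.15 0.029621096921398204 [ 0.1  1.2 -1.2] [ 0.46 -0.    0.01] [0.5401 0.2594 0.0695]
16.5 0.03030573135511037 [ 0.7  2.4 -1.5] [ 0.49 -0.13 -0.05] [0.5401 0.2594 0.0695]
diff max 7.3 runner area 6.2
loose moved? [np.float64(15.9), np.float64(13.4), np.float64(13.4)]
```

View pics/c5.png

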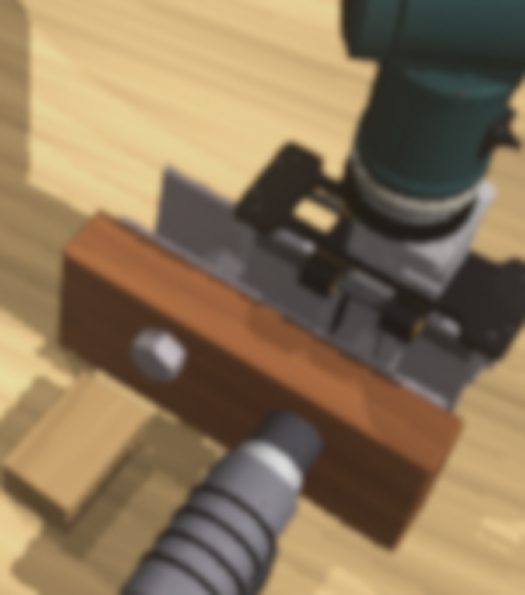

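The jaws hold flat to flat (30.0 mm) around the driven head. Width and tool pose have been steady for 2 s. A quick check of the loose things, then I hand in.

```bash
python3 - <<'E'
from h import *
p,d=snapshot("top");W=cloud("top",d)
for q in("hammer","brush","offcut"):
    for s in silhouettes("top",q)[:1]: print(q,s["rect"],round(s["confidence"],2),np.median(W[s["pixels"]&(d>0)],0).round(3))
o=get_obs();print(o["time"],o["width"],o["tool_pos"].round(4),o["ee_rot"].round(4),o["wrist_torque"].round(2))
print(close_job())
E
```

```text
hammer [315.5, 159.1, 416.4, 209.7] 0.76 [ 0.635 -0.211  0.023]
brush [315.2, 219.5, 335.4, 302.6] 0.8 [ 0.456 -0.132  0.017]
16.8 0.02950054686093497 [0.5401 0.2595 0.0695] [-3.1342e+00 -1.9000e-03 -1.4590e-01] [ 0.48 -0.05 -0.05]
the job is handed in; nothing more can be done
None
```

I pressed the start button on the largest grey box fully down and let it come back up. I then gripped the turning bolt's head inside the channel and handed the job in at 16.8 s, still gripping. No verdict was reported.

- **Button:** the press reached 9.9 N against the 5 N spring, so I took it as bottomed out. The button top then measured back at its rest height. The camera showed the driven head turning while the tight neighbour stayed the same.
- **Grip:** I timed the closing to when the flats lined up with the jaws. Over the last 2 s or so the opening held at 29.5–30.3 mm (flat to flat) and the tool did not move, so the bolt is held.
- **Centring:** the arm gave about 3 mm sideways as the jaws closed on the head. The wrist moment rose from about 0.35 to 0.48 N m in that hold, then levelled off.
- **Loose things:** the hammer and brush were measured within 5 mm of where they started. The network did not report the offcut in the last top view. It looked unmoved in the last scene picture I viewed.
- **Disagreement:** a raw picture comparison of the three loose things showed differences. I put these down to the arm's changed shadow, but did not confirm it.

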